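Push a desktop drive home in its dock

ROBOT

A 6-joint arm with a two-finger parallel gripper is mounted at the origin on the work surface. World frame = base frame: x ahead of the robot, y to its left, z up, the work surface at z = 0. Lengths are in m, angles in rad, forces in N, time in s.
With the tool pointing down it reaches from about 0.3 to 0.775 m from the base axis. Payload 14.6 kg.
Tool frame: the origin (TCP) lies on the centre line of the jaws, within the pads' length; the fingertips stand 19 mm ahead of it and the grasp point (between the pads) is the TCP (ctrl.tip_reach is the distance from the TCP to the fingertips, in m); x points along the fingers, y is the direction in which the jaws open and shut, and the axes are right-handed (so a half turn about x gives the same grasp; the last joint's range is limited). The gripper opens to 94 mm and grips with 3 to 60 N. Pads are 16 mm wide; open, the fingers measure 119 mm over their backs; the gripper's body (75 mm by 177 mm) begins 78 mm behind the grasp point.
Start: joints at [1.281, 0.3, 1.521, -0, 1.321, -0.067], TCP at [0.122, 0.536, 0.199] pointing down, gripper open.
Joint ranges: [-3.03, 3.03], [-0.79, 2.21], [0.23, 2.52], [-1.04, 4.18], [0, 3.07], [-2.55, 2.55]. Speed limits (rad/s): [2.22, 2.22, 2.57, 3.14, 3.14, 3.14].

INTERFACE

Orientations are given as [roll, pitch, yaw] about the fixed x, y, z axes, in that order (R = Rz(yaw) Ry(pitch) Rx(roll)).
In Python, from station import ctrl, optics, models gives the robot as it stands. The module is installed in compiled form; this text tells all that it offers.
- The arm moves only by the tool arm_command, never from a script. Its argument "deltas" is a list of rows, each an object with "translation": the shift along the tool's x, y, z in units of 25 mm (1.0 is 25 mm), a list of three; "turn": the turn, a rotation vector about the tool's x, y, z in units of 5 degrees (1.0 is 5 degrees), a list of three. In form: [{"translation": [x, y, z], "turn": [rx, ry, rz]}, ...]. A call has 1 to 12 rows; each row is the pose to reach, as a shift and turn from the pose commanded when the call began, along the tool's axes at that moment; what a row does not reach only later rows make up. A row lasts 1/12 s, in which the tool goes at most 41.7 mm and 7.16 degrees, less where a joint would pass 70% of its speed; a pose out of reach is approached as far as the arm can. A call with a gripper value outside its range is refused whole. "gripper" is the finger opening in mm, from 0 to 94, set as the call begins (left out, the last holds). The fingers move at their own pace and stop on an object; "force" is the grip in N (left out, the last holds). Time passes only in rows, so rows that repeat a pose let the fingers close. It gives the time, the measured TCP pose, the force and the opening at its end, in the units of the state.
- ctrl.get_obs(): the state, without advancing time (a new reading comes with each control period).
- optics.camera(name): name is "side" or "top"; returns the picture (400x640x3 uint8, red, green, blue); there is no depth.
- optics.get_calibration(name): a dict with "K" (3x3 intrinsics, pixels), "origin" and "orientation" of the camera in the world. Camera axes: x right, y down, z forward; pixel columns grow to the right and rows downward; lengths in m; the calibration is good to about 2 mm. A picture is of the moment at which its call begins. get_calibration takes no time and is no camera call.
- ctrl.hand_in(): hands the job in, once; it reports no verdict.
Trained networks look in the newest picture that a camera, given by its name, has taken for a name from the list of things; names that differ only in an ending like _2 or _b are one class to them, and where a whole thing is asked for, a point or a joint stands for the part that bears it (a point fixed in the world has none). Each returns a list of dicts, best first, with "score" (0 to 1); they miss things now and then, are a little off and sometimes report something else, mostly with a low value. They report only what shows in the picture. A call takes as long as a camera call. They do not tell look-alikes from the thing itself.
- models.look_for(target, camera): "box" ([left, top, right, bottom] in pixels, round what is visible of it).
- models.cut_out(target, camera): "pixels" (400x640 bool, what is visible of it) and "box" ([left, top, right, bottom] in pixels, round what is visible of it).
- models.mark_of(target, camera): "at" ([column, row] in pixels: a listed point, or the origin of a listed thing).
The state is a dict: "time_s": time; "qpos": joint angles; "joint_vel": joint speeds; "tau": joint torques, N m; "ee_pos": TCP position; "eef_rot": TCP orientation; "force": force on the tool from outside, world axes, zero at the start; "moment": the same for the moment, N m; "grip_width": finger opening in m.
Only numpy, scipy, OpenCV 4.12 (cv2) and the standard library are available. Lean on these libraries where they do the work, as an engineer would, in place of code of your own. Each camera call takes 0.05 s, during which the arm holds its last target.

TASK

Dock the large desktop drive by pushing it flat along the desk, never lifting or tipping it: first push it sideways until it lies flush along the dock's long side guide, still clear of the connector, then push it straight ahead along the guide until it is fully home on the connector, its far end flush against the dock's housing. Leave the other things on the desk where they are.

Things in the scene. Friction and masses are not known exactly. Their poses are not given: they have to be found in the camera images.
- dock: Black L-shaped drive dock, fixed to the desk. Origin: inner corner of the L at desk level. x: docking direction, away from the robot; y: left; z up. The side guide, 22 mm high, 13 mm thick, has its inner face at y = 0, from x = -220 to 0 mm. The housing, 42 mm high, has its inner face at x = 0, from y = -113 to 13 mm, and is 52 mm deep. A docked drive's origin is at x = -60, y = -42 mm.
- connector (a point): Tip of the dock's steel connector tongue, fixed to the dock at x = -8, y = -42 mm, height 14 mm. The tongue stands 8 mm out of the housing's inner face towards -x, is 22 mm wide and 8 mm thick, and enters the drive's socket.
- drive: Large desktop drive: flat grey box lying on the desk, 120 mm long (x), 84 mm wide (y), 32 mm high, 0.3 to 0.6 kg, free to slide. Origin: centre of its underside. +x: the end with the socket (recess 34 mm wide, 12 mm deep, at heights 6 to 24 mm); -x: black faceplate. Starts right of the guide, short of the housing, turned up to 0.3 rad from the dock.
- pocket_drive: Small flat grey pocket drive, 78 x 52 x 13 mm, origin centre of its underside; to be left alone.
- figurine: Dark metal figurine (pawn-like), 110 mm high, 52 mm across the foot, origin centre of its underside; to be left alone.
- mug: White mug, 80 mm across, 92 mm high, handle on its +y side, origin centre of its underside; to be left alone.
- can: Plain aluminium drinks can, 66 mm across, 122 mm high, origin centre of its underside; to be left alone.
- mouse: Black computer mouse, 85 x 60 x 24 mm, origin centre of its underside; to be left alone.
- flask: Steel drinking flask, 68 mm across, 210 mm high, origin centre of its underside; to be left alone.
Not all that is in view belongs to the job. What is shaped like the drive but green is not meant.

How it is judged:
On the way, in this order (a step that is already met when the one before it is completed fails the run):
1. the drive lies flush along the side guide (within 4 mm and 0.05 rad), its far end still at least 12 mm from the housing (y of drive in the frame of dock between -0.046 and -0.036 m and z of drive in the frame of dock below 0.005 m and angle between the x axis of drive and the x axis of dock, either way round below 0.05 rad and x of drive in the frame of dock below -0.072 m), for 0.1 s.
2. the drive is home on the connector, flush with housing and guide within 4 mm (y of drive in the frame of dock between -0.046 and -0.036 m and z of drive in the frame of dock below 0.005 m and angle between the x axis of drive and the x axis of dock, either way round below 0.05 rad and x of drive in the frame of dock between -0.064 and -0.054 m), for 0.2 s.
At the end, for the whole second after the job is handed in: The drive lies flat and at rest in the dock's corner: its far end within 4 mm of the housing's face, its side within 4 mm of the guide, square within 0.05 rad; every other thing within 20 mm of where it stood (all of step 2 and linear speed of drive below 0.01 m/s and angular speed of drive below 0.1 rad/s and distance of each of pocket_drive, figurine, mug, can, mouse, flask from where it was at the start of the episode below 0.02 m); the robot touches nothing.
It fails at once if the drive is lifted (more than 8 mm) or tipped (more than 0.15 rad) (height (world z) of drive above 0.008 m or angle between drive's own z axis and vertical above 0.15 rad).
It fails at once if another thing on the desk is moved by more than 20 mm or knocked over (distance of any of pocket_drive, figurine, mug, can, mouse, flask from where it was at the start of the episode above 0.02 m or angle between any of pocket_drive, figurine, mug, can, mouse, flask's own z axis and vertical above 0.3 rad).
It also fails if it takes over 67 s, if anything falls off the work surface, if the arm or the gripper's body presses on something with over 40 N, if the wrist force passes 120 N, or if a joint passes its speed limit or range.

## Working session

There is one attempt and no reset: what is moved stays moved. The work goes in short steps, Python scripts to look and compute and a tool call to move; the robot and the scene stay as the last step left them, time stands still between calls to the robot, and variables do not carry over. Pictures are saved under pics/ and viewed, and the job is handed in when it is done.

Besides the shell and the picture viewer there is one more tool, called after ">>>" by a JSON object that holds its "method" and its "body". arm_command: Moves the arm, as the interface text tells. Its arguments: {"type":"object","properties":{"deltas":{"type":"array"},"gripper":{"type":"number"},"force":{"type":"number"}},"required":["deltas"]}

```bash
mkdir -p pics; python3 - <<'E'
from station import ctrl,optics,models
import cv2
print(ctrl.get_obs())
for n in ("top","side"):
    im=optics.camera(n); cv2.imwrite(f"pics/{n}0.png",im[:,:,::-1]); print(n,optics.get_calibration(n))
    for t in ("dock","drive","connector"):
        for r in models.mark_of(t,n)[:3]: print(n,t,r)
E
```

```text
{'time_s': 0.0, 'qpos': array([ 1.28138840e+00,  3.00476463e-01,  1.52156777e+00,  6.94583096e-06,
        1.32072179e+00, -6.66075116e-02]), 'joint_vel': array([ 0.00057069, -0.00169845,  0.00328766,  0.00167388, -0.00256456,
        0.00174195]), 'tau': array([-3.65784181e-03, -5.31797254e+01, -3.52743888e+01,  7.06721703e-02,
        2.42871634e-02,  1.84582700e-05]), 'ee_pos': array([0.1214564 , 0.53614366, 0.19818903]), 'eef_rot': array([-1.64313749,  1.56962294, -1.86593963]), 'force': array([ 0.44108345, -0.57570108, -0.21679986]), 'moment': array([-0.02033997, -0.01242114, -0.0409887 ]), 'grip_width': 0.09425185158274244}
top {'K': array([[460.58446423,   0.        , 324.25169043],
       [  0.        , 460.58446423, 200.37122508],
       [  0.        ,   0.        ,   1.        ]]), 'origin': array([0.39604068, 0.0094776 , 1.64222693]), 'orientation': array([-3.04053859, -0.00829405, -1.57190007])}
top dock {'at': [314.1, 166.7], 'score': 0.82}
top dock {'at': [378.6, 153.3], 'score': 0.59}
top drive {'at': [423.9, 153.9], 'score': 0.93}
top drive {'at': [364.0, 202.6], 'score': 0.67}
top connector {'at': [329.1, 171.2], 'score': 0.82}
side {'K': array([[365.95730306,   0.        , 322.68392916],
       [  0.        , 365.95730306, 196.12026272],
       [  0.        ,   0.        ,   1.        ]]), 'origin': array([ 0.1124751 , -0.68435618,  0.61502087]), 'orientation': array([-2.1910324 , -0.00697355, -0.55812745])}
side dock {'at': [356.6, 187.2], 'score': 0.61}
side drive {'at': [354.6, 231.9], 'score': 0.88}
side drive {'at': [482.4, 256.9], 'score': 0.76}
side connector {'at': [361.9, 191.9], 'score': 0.66}
```

```bash
python3 - <<'E'
import cv2
a=cv2.imread("pics/top0.png"); cv2.imwrite("pics/top0c.png",cv2.resize(a[80:320,200:500],None,fx=2.6,fy=2.5,interpolation=cv2.INTER_CUBIC)[:600,:800])
E
```

```text
(no output)
```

View pics/top0.png

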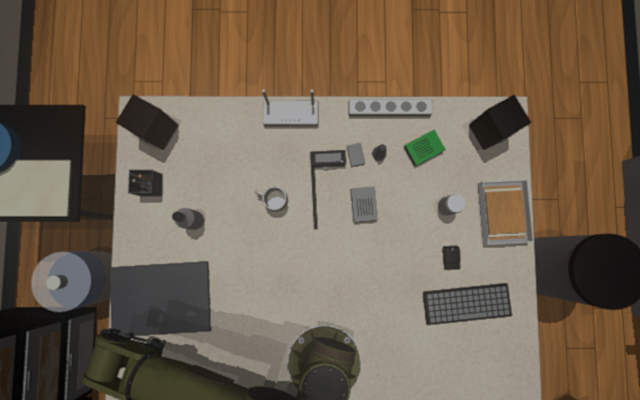

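View pics/side0.png

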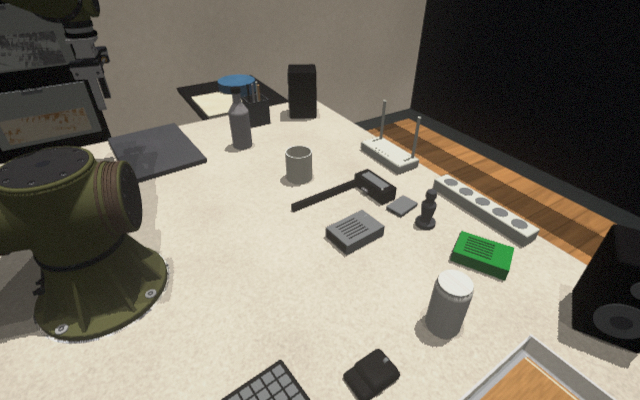

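```bash
sleep 1; ls pics
```

```text
side0.png
top0.png
top0c.png
```

View pics/top0c.png

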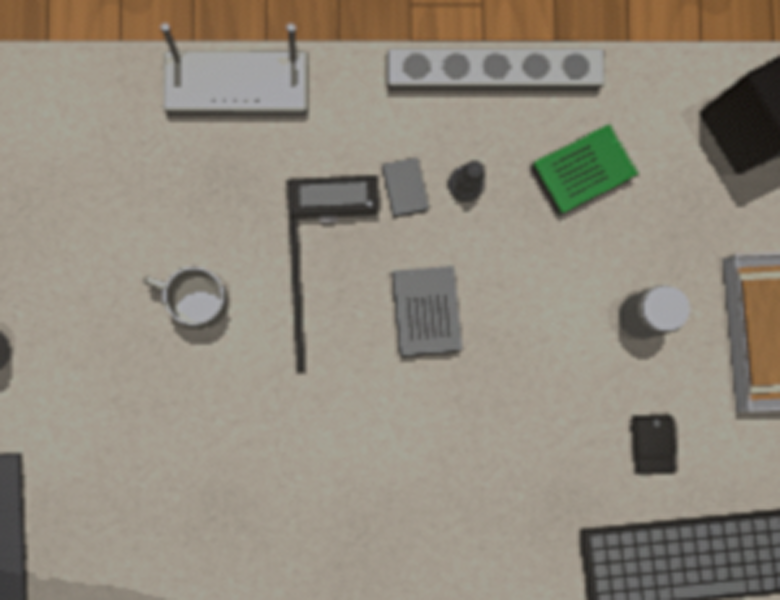

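The top view shows the drive at about (364,203), the dock with its guide from (314,168) to (316,228), and the green decoy at (424,150). The pocket drive is just right of the housing at (356,154). I'll fit poses from the masks next.

```bash
cat > h.py <<'E'
from station import ctrl,optics,models
import numpy as np,cv2
from scipy.spatial.transform import Rotation as R
from scipy.optimize import minimize
S=8
def proj(c,P):
    Rm=R.from_euler('xyz',c['orientation']).as_matrix()
    q=(np.asarray(P)-c['origin'])@Rm; q=q@c['K'].T; return q[:,:2]/q[:,2:]
def ray(c,px,z):
    Rm=R.from_euler('xyz',c['orientation']).as_matrix()
    d=Rm@np.linalg.solve(c['K'],[px[0],px[1],1.]); o=c['origin']; return o+d*(z-o[2])/d[2]
BOX={'drive':[(-.06,.06,-.042,.042,0,.032)],'dock':[(-.22,0,0,.013,0,.022),(0,.052,-.113,.013,0,.042)]}
def sil(c,name,p):
    m=np.zeros((400*4,640*4),np.uint8)
    ca,sa=np.cos(p[2]),np.sin(p[2])
    for b in BOX[name]:
        P=[(p[0]+ca*x-sa*y,p[1]+sa*x+ca*y,z) for x in b[:2] for y in b[2:4] for z in b[4:]]
        q=(proj(c,P)+.5)*4-.5
        h=cv2.convexHull(q.astype(np.float32))
        cv2.fillConvexPoly(m,np.round(h*16).astype(np.int32),1,shift=4)
    return cv2.resize(m.astype(np.float32),(640,400),interpolation=cv2.INTER_AREA)
def fit(name,masks,p0):
    cs={n:optics.get_calibration(n) for n in masks}
    def f(p):
        e=0
        for n,m in masks.items():
            s=sil(cs[n],name,p); e+=1-np.minimum(s,m).sum()/np.maximum(s,m).sum()
        return e
    best=None
    for d in (-.12,0,.12):
        r=minimize(f,p0,method='Nelder-Mead',options=dict(initial_simplex=[p0,np.add(p0,[.01,0,0]),np.add(p0,[0,.01,0]),np.add(p0,[0,0,d or .05])],xatol=1e-4,fatol=1e-4,maxiter=150))
        if best is None or r.fun<best.fun: best=r
    return best.x,best.fun
def mask(name,n,near):
    best=None
    for r in models.cut_out(name,n):
        b=r['box']; c=np.array([(b[0]+b[2])/2,(b[1]+b[3])/2]); d=np.hypot(*(c-near))
        if d<25 and (best is None or d<best[0]): best=(d,r)
    return best and best[1]['pixels'].astype(np.float32)
def inframe(dk,dr):
    ca,sa=np.cos(dk[2]),np.sin(dk[2]); d=np.subtract(dr[:2],dk[:2])
    return ca*d[0]+sa*d[1],-sa*d[0]+ca*d[1],dr[2]-dk[2]
E
python3 - <<'E'
from h import *
optics.camera('top'); optics.camera('side')
ct=optics.get_calibration('top')
md={'top':mask('drive','top',(364,204)),'side':mask('drive','side',(355,230))}
mk={'top':mask('dock','top',(328,190)),'side':mask('dock','side',(345,190))}
print([ (k,v is not None and v.sum()) for k,v in list(md.items())+list(mk.items())])
np.savez('m0.npz',dt=md['top'],ds=md['side'],kt=mk['top'],ks=mk['side'])
d0=ray(ct,(364,203),.02); k0=ray(ct,(314,167),0)
print(d0,k0)
for ms,nm,p in ((md,'drive',[*d0[:2],.05]),(mk,'dock',[*k0[:2],.05])):
    ms={k:v for k,v in ms.items() if v is not None}
    print(nm,fit(nm,ms,p))
    for k in ms: print(k,fit(nm,{k:ms[k]},p))
for t in ('pocket_drive','figurine','mug','can'):
    for r in models.look_for(t,'top')[:2]:
        b=r['box']; print(t,r['score'],b,ray(ct,b[:2],0)[:2],ray(ct,b[2:],0)[:2])
E
```

```text
[('top', np.float32(855.0)), ('side', np.float32(1653.0)), ('top', np.float32(735.0)), ('side', np.float32(1461.0))]
[ 0.5511317  -0.14489389  0.02      ] [0.68364252 0.03254684 0.        ]
drive (array([ 0.54711141, -0.14532988,  0.1062855 ]), np.float64(0.09926670789718628))
top (array([ 0.54708074, -0.14599105,  0.14043388]), np.float64(0.05499255657196045))
side (array([ 0.54715094, -0.144323  ,  0.07783079]), np.float64(0.02992260456085205))
dock (array([0.68151366, 0.0317984 , 0.05587093]), np.float64(0.24228817224502563))
top (array([0.68110883, 0.03180123, 0.06007645]), np.float64(0.15874981880187988))
side (array([0.68122964, 0.03241689, 0.05377123]), np.float64(0.0809319019317627))
figurine 0.66 [371.9, 145.1, 385.6, 162.2] [ 0.76423955 -0.17757891] [ 0.70131926 -0.2264684 ]
mug 0.83 [259.0, 188.0, 287.1, 212.0] [0.60724758 0.22985074] [0.5208316  0.12844369]
can 0.62 [434.9, 192.6, 465.3, 213.3] [ 0.59054633 -0.40240652] [ 0.51585962 -0.50965309]
```

```bash
cat >> h.py <<'E'
DK=np.array([.6813,.0321,.056])
def goto(dx,dy,z,jaw):  # dock-frame xy, jaw: 'x' or 'y'
    o=ctrl.get_obs(); Rc=R.from_euler('xyz',o['eef_rot']).as_matrix()
    ca,sa=np.cos(DK[2]),np.sin(DK[2])
    P=np.array([DK[0]+ca*dx-sa*dy,DK[1]+sa*dx+ca*dy,z])
    j=np.array([ca,sa,0]) if jaw=='x' else np.array([-sa,ca,0])
    print('t',o['time_s'],'pos',o['ee_pos'].round(4),'F',o['force'].round(1),'target',P.round(4))
    print(' now dock',np.round(inframe(DK,[*o['ee_pos'][:2],0])[:2],4), 'q',o['qpos'].round(2))
    for s in (1,-1):
        y=j*s; x=np.array([0,0,-1.]); T=np.stack([x,y,np.cross(x,y)],1)
        print(' s',s,'tr',(Rc.T@(P-o['ee_pos'])/.025).round(3).tolist(),'turn',(R.from_matrix(Rc.T@T).as_rotvec()/np.radians(5)).round(2).tolist())
E
python3 - <<'E'
from h import *
print(R.from_euler('xyz',ctrl.get_obs()['eef_rot']).as_matrix().round(3))
goto(-.144,-.262,.199,'x')
E
```

```text
[[-0.     0.221  0.975]
 [-0.     0.975 -0.221]
 [-1.    -0.    -0.   ]]
t 0.9 pos [0.1215 0.5364 0.1987] F [-0.7 -0.3 -0.2] target [ 0.5522 -0.2375  0.199 ]
 now dock [-0.5307  0.5348] q [ 1.28  0.3   1.52  0.    1.32 -0.07]
 s 1 tr [-0.011, -26.386, 23.641] turn [14.81, -0.0, 0.0]
 s -1 tr [-0.011, -26.386, 23.641] turn [-21.19, -0.0, -0.0]
```

>>> {"method": "arm_command", "body": {"deltas": [{"translation": [0, -26.4, 23.6], "turn": [14.8, 0, 0]}, {"translation": [0, -26.4, 23.6], "turn": [14.8, 0, 0]}, {"translation": [0, -26.4, 23.6], "turn": [14.8, 0, 0]}, {"translation": [0, -26.4, 23.6], "turn": [14.8, 0, 0]}, {"translation": [0, -26.4, 23.6], "turn": [14.8, 0, 0]}, {"translation": [0, -26.4, 23.6], "turn": [14.8, 0, 0]}, {"translation": [0, -26.4, 23.6], "turn": [14.8, 0, 0]}, {"translation": [0, -26.4, 23.6], "turn": [14.8, 0, 0]}, {"translation": [0, -26.4, 23.6], "turn": [14.8, 0, 0]}, {"translation": [0, -26.4, 23.6], "turn": [14.8, 0, 0]}, {"translation": [0, -26.4, 23.6], "turn": [14.8, 0, 0]}, {"translation": [0, -26.4, 23.6], "turn": [14.8, 0, 0]}], "gripper": 60}}

```text
time_s: 1.9
ee_pos: [0.3647, 0.0972, 0.1991]
eef_rot: [1.715, 1.57, 0.197]
force: [0.3, 1.3, 0.5]
grip_width: 0.06
```

```bash
python3 -c "
from h import *
goto(-.144,-.262,.199,'x')"
```

```text
t 1.9 pos [0.3647 0.0972 0.1991] F [0.3 1.3 0.5] target [ 0.5522 -0.2375  0.199 ]
 now dock [-0.3125  0.0827] q [ 0.16 -0.1   1.96  0.    1.28  0.11]
 s 1 tr [0.011, 6.778, 13.769] turn [-0.03, -0.0, -0.01]
 s -1 tr [0.011, 6.778, 13.769] turn [35.97, -0.02, 0.0]
```

>>> {"method": "arm_command", "body": {"deltas": [{"translation": [0, 6.8, 13.8], "turn": [0, 0, 0]}, {"translation": [0, 6.8, 13.8], "turn": [0, 0, 0]}, {"translation": [0, 6.8, 13.8], "turn": [0, 0, 0]}, {"translation": [0, 6.8, 13.8], "turn": [0, 0, 0]}, {"translation": [0, 6.8, 13.8], "turn": [0, 0, 0]}, {"translation": [0, 6.8, 13.8], "turn": [0, 0, 0]}, {"translation": [0, 6.8, 13.8], "turn": [0, 0, 0]}, {"translation": [0, 6.8, 13.8], "turn": [0, 0, 0]}, {"translation": [0, 6.8, 13.8], "turn": [0, 0, 0]}, {"translation": [0, 6.8, 13.8], "turn": [0, 0, 0]}, {"translation": [0, 6.8, 13.8], "turn": [0, 0, 0]}, {"translation": [0, 6.8, 13.8], "turn": [0, 0, 0]}]}}

```text
time_s: 2.9
ee_pos: [0.553, -0.2352, 0.1983]
eef_rot: [-2.265, 1.57, 2.504]
force: [0.6, 0.6, -0.0]
grip_width: 0.0601
```

```bash
python3 -c "
from h import *
goto(-.144,-.262,.026,'x')
cv2.imwrite('pics/top1.png',cv2.resize(optics.camera('top')[100:300,200:500,::-1],None,fx=2.6,fy=2.6))"
```

```text
t 2.9 pos [ 0.553  -0.2352  0.1983] F [ 0.6  0.6 -0. ] target [ 0.5522 -0.2375  0.026 ]
 now dock [-0.1431 -0.2597] q [-0.46  0.42  1.37  0.    1.36 -0.52]
 s 1 tr [6.891, -0.032, 0.095] turn [0.0, -0.01, 0.01]
 s -1 tr [6.891, -0.032, 0.095] turn [-36.0, -0.01, -0.01]
```

View pics/top1.png

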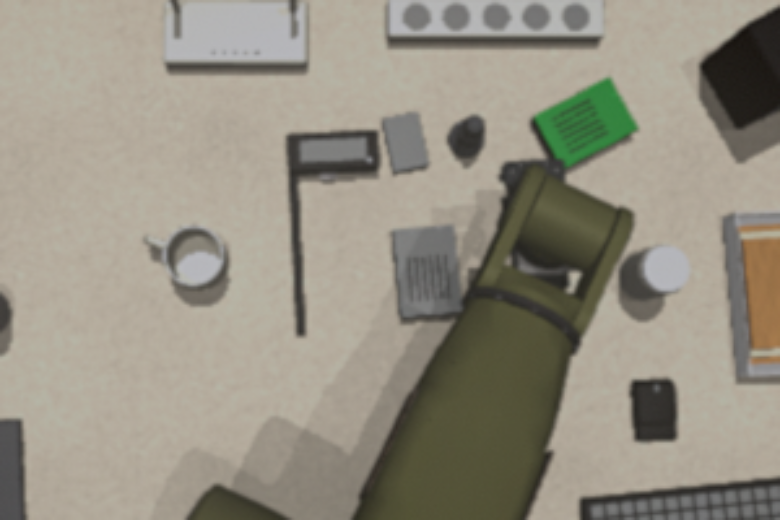

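The drive sits at crop (428,272), with the gripper to its right and clear of the can and figurine. Next I lower the gripper.

>>> {"method": "arm_command", "body": {"deltas": [{"translation": [1.5, 0, 0.1], "turn": [0, 0, 0]}, {"translation": [3, 0, 0.1], "turn": [0, 0, 0]}, {"translation": [4.5, 0, 0.1], "turn": [0, 0, 0]}, {"translation": [5.7, 0, 0.1], "turn": [0, 0, 0]}, {"translation": [6.5, 0, 0.1], "turn": [0, 0, 0]}, {"translation": [6.9, 0, 0.1], "turn": [0, 0, 0]}, {"translation": [6.9, 0, 0.1], "turn": [0, 0, 0]}]}}

```text
time_s: 3.53
ee_pos: [0.5526, -0.2366, 0.025]
eef_rot: [-2.109, 1.568, 2.661]
force: [-0.4, 0.2, -1.1]
grip_width: 0.06
```

```bash
python3 -c "
from h import *
goto(-.144,-.115,.026,'x')
cv2.imwrite('pics/s1.png',optics.camera('side')[:,:,::-1])"
```

```text
t 3.5333 pos [ 0.5526 -0.2366  0.025 ] F [-0.4  0.2 -1.1] target [ 0.544  -0.0908  0.026 ]
 now dock [-0.1435 -0.2611] q [-0.47  0.6   1.52  0.    1.02 -0.52]
 s 1 tr [-0.032, -0.009, -5.844] turn [0.02, -0.02, 0.03]
 s -1 tr [-0.032, -0.009, -5.844] turn [-35.98, -0.04, -0.02]
```

View pics/s1.png

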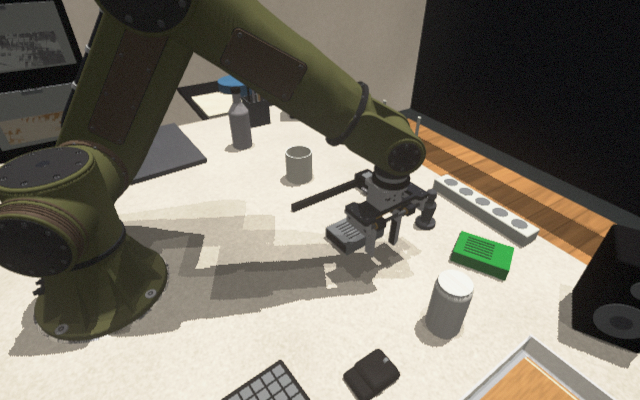

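The fingers are down to the right of the drive, at about (370–395,240). I start the slow sideways push.

>>> {"method": "arm_command", "body": {"deltas": [{"translation": [0, 0, -0.25], "turn": [0, 0, 0]}, {"translation": [0, 0, -0.5], "turn": [0, 0, 0]}, {"translation": [0, 0, -0.75], "turn": [0, 0, 0]}, {"translation": [0, 0, -1.0], "turn": [0, 0, 0]}, {"translation": [0, 0, -1.25], "turn": [0, 0, 0]}, {"translation": [0, 0, -1.5], "turn": [0, 0, 0]}, {"translation": [0, 0, -1.75], "turn": [0, 0, 0]}, {"translation": [0, 0, -2.0], "turn": [0, 0, 0]}, {"translation": [0, 0, -2.2], "turn": [0, 0, 0]}, {"translation": [0, 0, -2.4], "turn": [0, 0, 0]}, {"translation": [0, 0, -2.6], "turn": [0, 0, 0]}, {"translation": [0, 0, -2.8], "turn": [0, 0, 0]}]}}

```text
time_s: 4.58
ee_pos: [0.5495, -0.1678, 0.0262]
eef_rot: [-2.226, 1.571, 2.543]
force: [0.1, -0.1, -0.0]
grip_width: 0.0601
```

>>> {"method": "arm_command", "body": {"deltas": [{"translation": [0, 0, -0.2], "turn": [0, 0, 0]}, {"translation": [0, 0, -0.4], "turn": [0, 0, 0]}, {"translation": [0, 0, -0.6], "turn": [0, 0, 0]}, {"translation": [0, 0, -0.8], "turn": [0, 0, 0]}, {"translation": [0, 0, -1.0], "turn": [0, 0, 0]}, {"translation": [0, 0, -1.2], "turn": [0, 0, 0]}, {"translation": [0, 0, -1.4], "turn": [0, 0, 0]}, {"translation": [0, 0, -1.6], "turn": [0, 0, 0]}, {"translation": [0, 0, -1.8], "turn": [0, 0, 0]}, {"translation": [0, 0, -2.0], "turn": [0, 0, 0]}, {"translation": [0, 0, -2.2], "turn": [0, 0, 0]}, {"translation": [0, 0, -2.3], "turn": [0, 0, 0]}]}}

```text
time_s: 5.58
ee_pos: [0.5462, -0.1102, 0.0262]
eef_rot: [-2.293, 1.571, 2.476]
force: [-0.5, -0.1, 0.5]
grip_width: 0.0603
```

```bash
python3 -c "
from h import *
goto(-.144,-.092,.026,'x')
im=optics.camera('side')[:,:,::-1]
cv2.imwrite('pics/s2.png',cv2.resize(im[120:300,220:500],None,fx=2.8,fy=2.8))
cv2.imwrite('pics/t2.png',cv2.resize(optics.camera('top')[130:260,260:440,::-1],None,fx=4,fy=4))"
```

```text
t 5.5833 pos [ 0.5462 -0.1102  0.0262] F [-0.5 -0.1  0.5] target [ 0.5427 -0.0678  0.026 ]
 now dock [-0.1428 -0.1345] q [-0.26  0.52  1.65  0.    0.97 -0.32]
 s 1 tr [0.01, -0.046, -1.699] turn [0.01, -0.0, 0.0]
 s -1 tr [0.01, -0.046, -1.699] turn [-35.99, -0.0, -0.0]
```

View pics/s2.png

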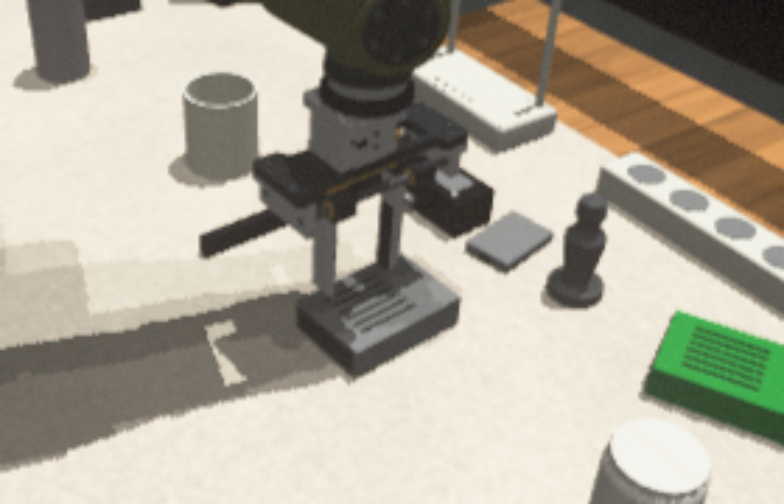

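View pics/t2.png

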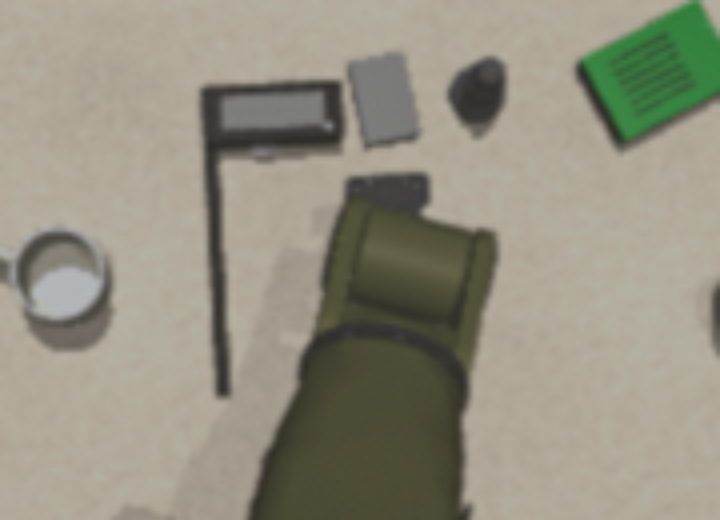

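```bash
python3 -c "
from h import *
c=optics.get_calibration('side')
optics.camera('side')
p=ctrl.get_obs()['ee_pos']
a=np.array([.998,.056,0])
for s in (-.036,.036): print(proj(c,[p+a*s-[0,0,.019],p+a*s, p+a*s+[0,0,.07]]).round(0).tolist())
m=mask('drive','side',(356,232)); print(m.sum())
x,f=fit('drive',{'side':m},[.547,-.14,.1]); print(x,f,inframe(DK,x))
im=optics.camera('side')[:,:,::-1].copy(); im[...,2]=np.where(m>0,255,im[...,2])
cv2.imwrite('pics/s3.png',cv2.resize(im[160:280,280:440],None,fx=5,fy=5,interpolation=cv2.INTER_CUBIC))"
```

```text
[[335.0, 232.0], [335.0, 226.0], [336.0, 204.0]]
[[357.0, 222.0], [357.0, 216.0], [359.0, 194.0]]
1581.0
[ 0.54801714 -0.14406164  0.08905822] 0.060047030448913574 (np.float64(-0.1429338218421313), np.float64(-0.16842555052963992), np.float64(0.033058217032160435))
```

View pics/s3.png

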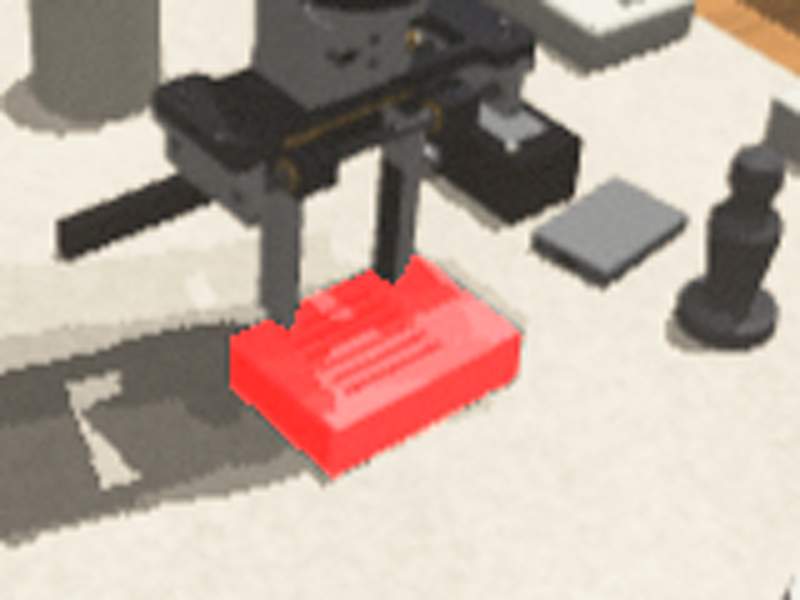

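```bash
python3 -c "
from h import *
c=optics.get_calibration('side')
p=np.array([.5526,-.2366,.025])
a=np.array([.998,.056,0])
print(ctrl.tip_reach)
for s in (-.036,.036): print(proj(c,[p+a*s+[0,0,z] for z in (-.025,-.019,0,.02,.07)]).round(0).tolist())
im=cv2.imread('pics/s1.png')
cv2.imwrite('pics/s1c.png',cv2.resize(im[160:280,300:460],None,fx=5,fy=5,interpolation=cv2.INTER_CUBIC))"
```

```text
0.019
[[367.0, 264.0], [368.0, 263.0], [368.0, 257.0], [369.0, 250.0], [371.0, 233.0]]
[[390.0, 252.0], [391.0, 250.0], [391.0, 244.0], [392.0, 238.0], [395.0, 221.0]]
```

View pics/s1c.png

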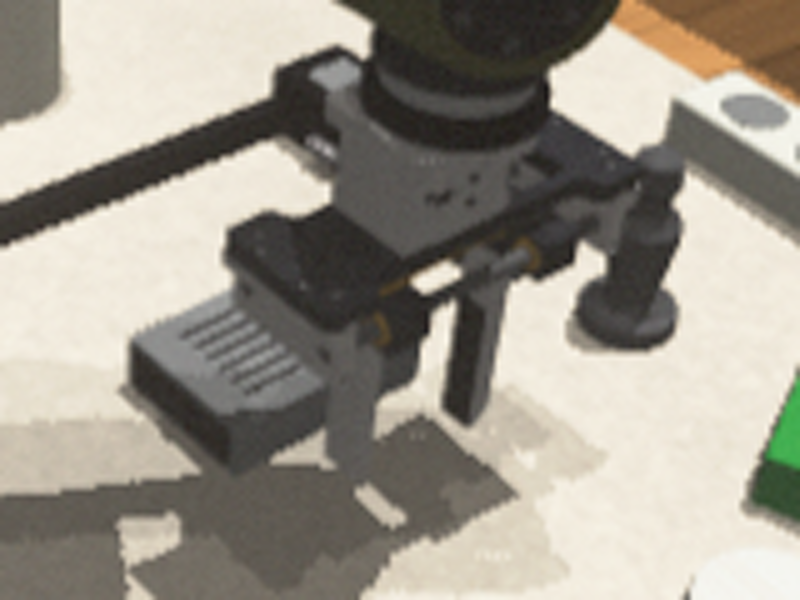

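The drive hasn't moved, because the fingertips sit higher than the stated 19 mm reach implies. They passed over the drive's top with no force. I'll go back and probe the desk to find the true tip height.

>>> {"method": "arm_command", "body": {"deltas": [{"translation": [-1, 0, 0], "turn": [0, 0, 0]}, {"translation": [-2, 0, 0], "turn": [0, 0, 0]}, {"translation": [-2, 0, 1.3], "turn": [0, 0, 0]}, {"translation": [-2, 0, 2.6], "turn": [0, 0, 0]}, {"translation": [-2, 0, 3.9], "turn": [0, 0, 0]}, {"translation": [-2, 0, 5.2], "turn": [0, 0, 0]}, {"translation": [-1, 0, 5.2], "turn": [0, 0, 0]}, {"translation": [0, 0, 5.2], "turn": [0, 0, 0]}, {"translation": [0, 0, 5.2], "turn": [0, 0, 0]}]}}

```text
time_s: 6.58
ee_pos: [0.5512, -0.2403, 0.0217]
eef_rot: [-2.097, 1.564, 2.671]
force: [-0.8, 0.8, -1.0]
grip_width: 0.0599
```

>>> {"method": "arm_command", "body": {"deltas": [{"translation": [0.05, 0, 0], "turn": [0, 0, 0]}, {"translation": [0.1, 0, 0], "turn": [0, 0, 0]}, {"translation": [0.15, 0, 0], "turn": [0, 0, 0]}, {"translation": [0.2, 0, 0], "turn": [0, 0, 0]}]}}

```text
time_s: 6.92
ee_pos: [0.5543, -0.2407, 0.0226]
eef_rot: [1.044, 1.569, -0.47]
force: [0.3, 0.8, -0.4]
grip_width: 0.06
```

```bash
python3 -c "
from h import *
print(ctrl.get_obs())
im=optics.camera('side')[:,:,::-1]
cv2.imwrite('pics/s4.png',cv2.resize(im[160:280,300:460],None,fx=5,fy=5,interpolation=cv2.INTER_CUBIC))"
```

```text
{'time_s': 6.9167, 'qpos': array([-4.70264658e-01,  6.09395736e-01,  1.51243538e+00,  9.73770339e-07,
        1.01773135e+00, -5.27141096e-01]), 'joint_vel': array([-6.79303475e-04,  2.42425480e-02,  1.17806906e-02,  9.88995190e-05,
       -3.06025144e-02, -7.40971109e-04]), 'tau': array([-7.26232817e-02, -6.45436478e+01, -2.99807918e+01,  4.65360610e-02,
        1.22970371e-01,  1.11627953e-04]), 'ee_pos': array([ 0.55431655, -0.24070145,  0.02256374]), 'eef_rot': array([ 1.04406388,  1.56876613, -0.46985652]), 'force': array([ 0.31129308,  0.7854373 , -0.42080139]), 'moment': array([-0.03888455,  0.06483259,  0.03412785]), 'grip_width': 0.06001569282141045}
```

View pics/s4.png

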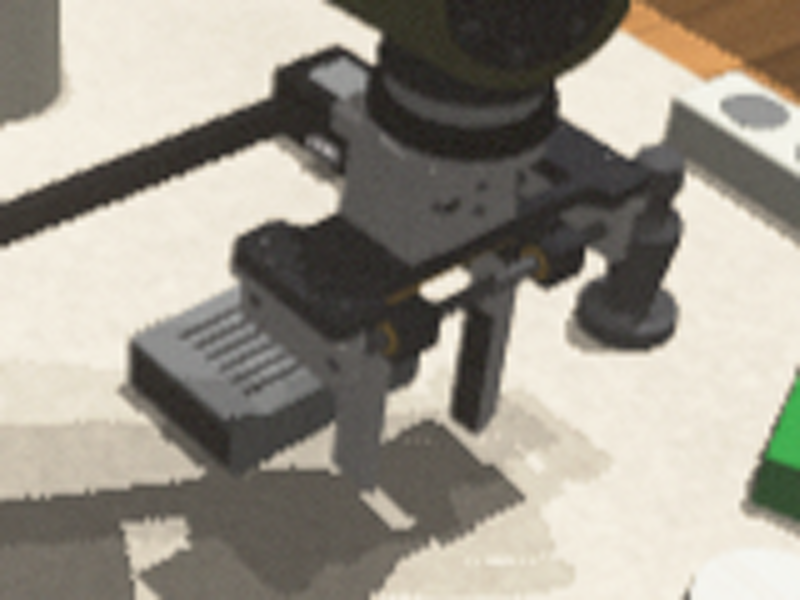

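>>> {"method": "arm_command", "body": {"deltas": [{"translation": [0.1, 0, 0], "turn": [0, 0, 0]}, {"translation": [0.2, 0, 0], "turn": [0, 0, 0]}, {"translation": [0.3, 0, 0], "turn": [0, 0, 0]}, {"translation": [0.4, 0, 0], "turn": [0, 0, 0]}, {"translation": [0.4, 0, 0], "turn": [0, 0, 0]}]}}

```text
time_s: 7.38
ee_pos: [0.5534, -0.2405, 0.0106]
eef_rot: [-2.131, 1.57, 2.637]
force: [0.1, -0.9, 0.5]
grip_width: 0.0601
```

```bash
python3 -c "
from h import *
print(ctrl.get_obs()['force'],ctrl.get_obs()['ee_pos'])
im=optics.camera('side')[:,:,::-1]
cv2.imwrite('pics/s5.png',cv2.resize(im[160:280,300:460],None,fx=5,fy=5,interpolation=cv2.INTER_CUBIC))"
```

```text
[ 0.12149839 -0.87228009  0.45095488] [ 0.55335694 -0.24048949  0.01057579]
```

View pics/s5.png

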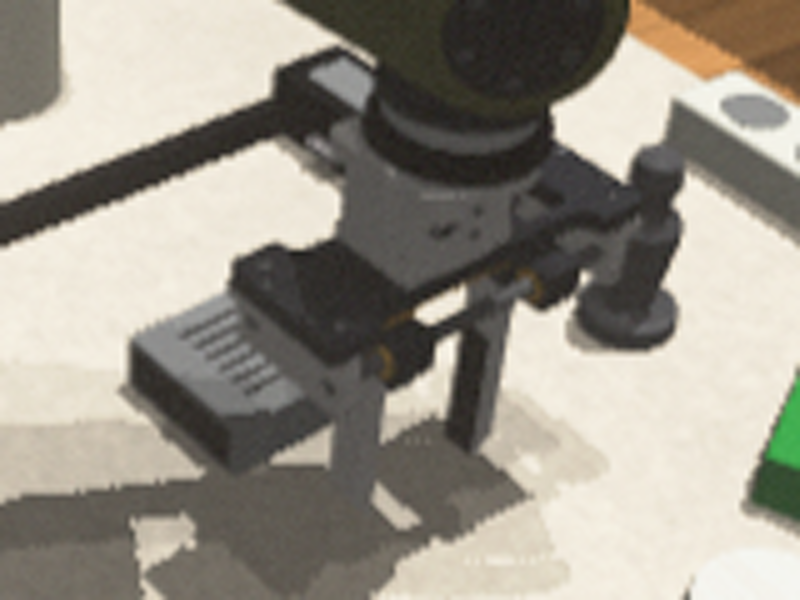

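>>> {"method": "arm_command", "body": {"deltas": [{"translation": [0.1, 0, 0], "turn": [0, 0, 0]}, {"translation": [0.2, 0, 0], "turn": [0, 0, 0]}, {"translation": [0.3, 0, 0], "turn": [0, 0, 0]}, {"translation": [0.3, 0, 0], "turn": [0, 0, 0]}]}}

```text
time_s: 7.77
ee_pos: [0.5533, -0.2405, 0.0031]
eef_rot: [-2.077, 1.57, 2.692]
force: [0.4, 0.1, -0.4]
grip_width: 0.0597
```

>>> {"method": "arm_command", "body": {"deltas": [{"translation": [0.06, 0, 0], "turn": [0, 0, 0]}, {"translation": [0.12, 0, 0], "turn": [0, 0, 0]}, {"translation": [0.12, 0, 0], "turn": [0, 0, 0]}]}}

```text
time_s: 8.02
ee_pos: [0.5535, -0.2406, 0.0004]
eef_rot: [-2.097, 1.57, 2.671]
force: [-0.7, 0.5, -0.9]
grip_width: 0.0598
```

```bash
python3 -c "
from h import *
print(ctrl.get_obs()['force'],ctrl.get_obs()['ee_pos'])
im=optics.camera('side')[:,:,::-1]
cv2.imwrite('pics/s6.png',cv2.resize(im[160:280,300:460],None,fx=5,fy=5,interpolation=cv2.INTER_CUBIC))"
```

```text
[-0.69326046  0.52476351 -0.94657984] [ 5.53511313e-01 -2.40565388e-01  4.35642401e-04]
```

View pics/s6.png

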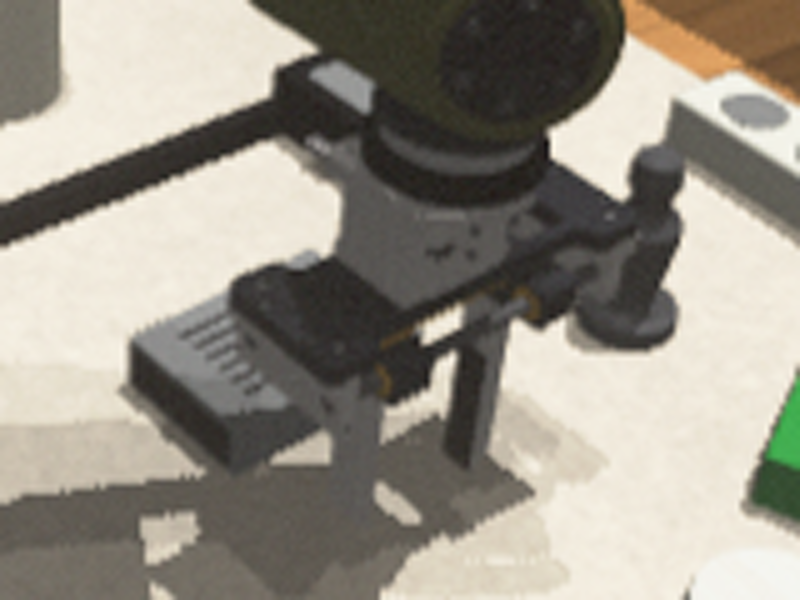

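>>> {"method": "arm_command", "body": {"deltas": [{"translation": [0.06, 0, 0], "turn": [0, 0, 0]}, {"translation": [0.12, 0, 0], "turn": [0, 0, 0]}, {"translation": [0.12, 0, 0], "turn": [0, 0, 0]}]}}

```text
time_s: 8.32
ee_pos: [0.5535, -0.2406, -0.0026]
eef_rot: [-2.069, 1.57, 2.7]
force: [1.0, 0.2, 0.9]
grip_width: 0.0598
```

```bash
python3 -c "
from h import *
c=optics.get_calibration('side')
o=ctrl.get_obs()
print(o['force'],o['ee_pos'])
p=o['ee_pos'].copy(); a=np.array([.998,.056,0]);b=np.array([-.056,.998,0])
for z in (0,.005,.01,.015): print(z,proj(c,[[*(p+a*s+b*t)[:2],z] for s,t in ((.030,-.008),(.030,.008),(.0425,-.008),(-.030,-.008),(-.0425,-.008))]).round(1).tolist())
im=optics.camera('side')[:,:,::-1]
cv2.imwrite('pics/s7.png',cv2.resize(im[210:270,350:430],None,fx=10,fy=10,interpolation=cv2.INTER_CUBIC))"
```

```text
[0.99404461 0.1533001  0.94699246] [ 0.55348162 -0.24058515 -0.00260048]
0 [[392.2, 255.7], [387.5, 251.8], [396.0, 253.6], [373.0, 266.4], [368.9, 268.8]]
0.005 [[392.4, 254.2], [387.7, 250.3], [396.2, 252.1], [373.2, 264.9], [369.1, 267.2]]
0.01 [[392.7, 252.7], [387.9, 248.8], [396.5, 250.5], [373.4, 263.3], [369.2, 265.7]]
0.015 [[392.9, 251.1], [388.2, 247.2], [396.8, 249.0], [373.6, 261.8], [369.4, 264.1]]
```

View pics/s7.png

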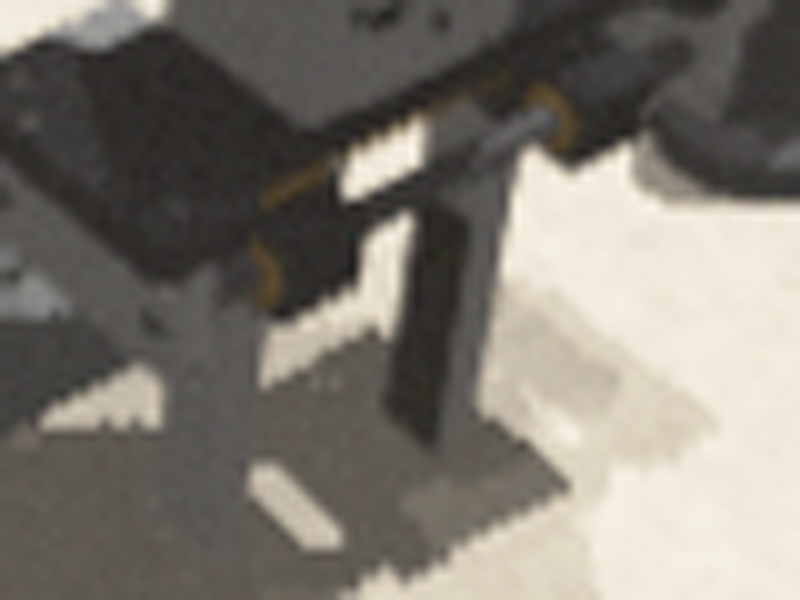

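The right fingertip corner is at about (393,254.5), which puts it roughly 5 mm above the desk while z reads -0.003. So the true tips are about 26 mm higher than the readings imply. I keep this height and push.

>>> {"method": "arm_command", "body": {"deltas": [{"translation": [0, 0, -0.25], "turn": [0, 0, 0]}, {"translation": [0, 0, -0.5], "turn": [0, 0, 0]}, {"translation": [0, 0, -0.75], "turn": [0, 0, 0]}, {"translation": [0, 0, -1.0], "turn": [0, 0, 0]}, {"translation": [0, 0, -1.2], "turn": [0, 0, 0]}, {"translation": [0, 0, -1.4], "turn": [0, 0, 0]}, {"translation": [0, 0, -1.6], "turn": [0, 0, 0]}, {"translation": [0, 0, -1.8], "turn": [0, 0, 0]}, {"translation": [0, 0, -2.0], "turn": [0, 0, 0]}, {"translation": [0, 0, -2.2], "turn": [0, 0, 0]}, {"translation": [0, 0, -2.4], "turn": [0, 0, 0]}, {"translation": [0, 0, -2.6], "turn": [0, 0, 0]}]}}

```text
time_s: 9.37
ee_pos: [0.55, -0.1754, -0.0022]
eef_rot: [0.64, 1.571, -0.874]
force: [0.2, -2.8, -0.4]
grip_width: 0.0598
```

```bash
python3 -c "
from h import *
goto(-.144,-.092,-.0026,'x')
im=optics.camera('side')[:,:,::-1]
cv2.imwrite('pics/s8.png',cv2.resize(im[160:280,280:440],None,fx=5,fy=5,interpolation=cv2.INTER_CUBIC))"
```

```text
t 9.3667 pos [ 0.55   -0.1754 -0.0022] F [ 0.2 -2.8 -0.4] target [ 0.5427 -0.0678 -0.0026]
 now dock [-0.1427 -0.1999] q [-0.37  0.6   1.6  -0.    0.94 -0.43]
 s 1 tr [0.014, -0.05, -4.314] turn [0.0, 0.0, -0.0]
 s -1 tr [0.014, -0.05, -4.314] turn [-36.0, 0.0, 0.0]
```

View pics/s8.png

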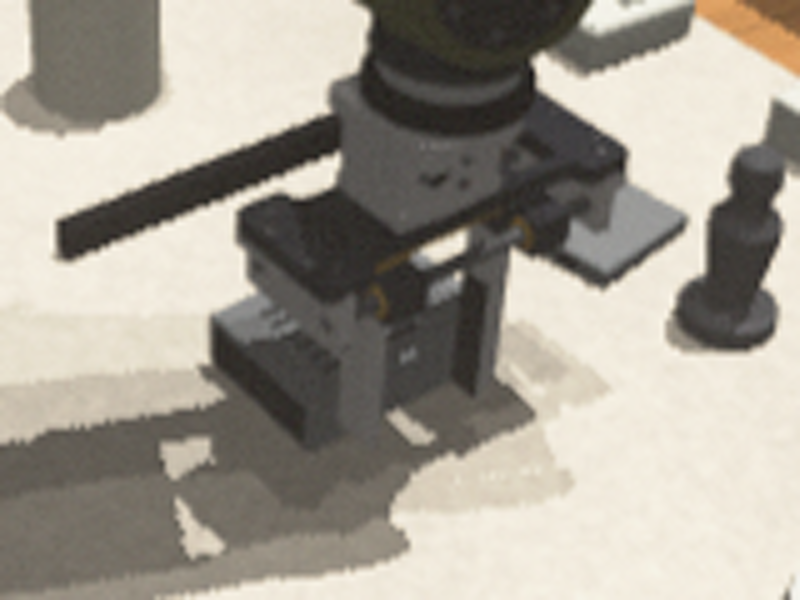

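The push works: the drive is moving, with about 2.8 N of contact force. I continue.

>>> {"method": "arm_command", "body": {"deltas": [{"translation": [0, 0, -0.2], "turn": [0, 0, 0]}, {"translation": [0, 0, -0.4], "turn": [0, 0, 0]}, {"translation": [0, 0, -0.6], "turn": [0, 0, 0]}, {"translation": [0, 0, -0.8], "turn": [0, 0, 0]}, {"translation": [0, 0, -1.0], "turn": [0, 0, 0]}, {"translation": [0, 0, -1.2], "turn": [0, 0, 0]}, {"translation": [0, 0, -1.4], "turn": [0, 0, 0]}, {"translation": [0, 0, -1.6], "turn": [0, 0, 0]}, {"translation": [0, 0, -1.8], "turn": [0, 0, 0]}, {"translation": [0, 0, -2.0], "turn": [0, 0, 0]}, {"translation": [0, 0, -2.2], "turn": [0, 0, 0]}, {"translation": [0, 0, -2.4], "turn": [0, 0, 0]}]}}

```text
time_s: 10.42
ee_pos: [0.5466, -0.1154, -0.0022]
eef_rot: [1.051, 1.571, -0.464]
force: [0.2, -3.7, 1.6]
grip_width: 0.0599
```

>>> {"method": "arm_command", "body": {"deltas": [{"translation": [0, 0, -0.15], "turn": [0, 0, 0]}, {"translation": [0, 0, -0.3], "turn": [0, 0, 0]}, {"translation": [0, 0, -0.45], "turn": [0, 0, 0]}, {"translation": [0, 0, -0.6], "turn": [0, 0, 0]}, {"translation": [0, 0, -0.75], "turn": [0, 0, 0]}, {"translation": [0, 0, -0.9], "turn": [0, 0, 0]}, {"translation": [0, 0, -1.05], "turn": [0, 0, 0]}, {"translation": [0, 0, -1.2], "turn": [0, 0, 0]}]}}

```text
time_s: 11.08
ee_pos: [0.5449, -0.0856, -0.0022]
eef_rot: [0.904, 1.571, -0.611]
force: [0.2, -4.8, 2.9]
grip_width: 0.06
```

```bash
python3 -c "
from h import *
goto(-.144,-.092,-.0026,'x')
im=optics.camera('side')[:,:,::-1]
cv2.imwrite('pics/s9.png',cv2.resize(im[140:260,260:420],None,fx=5,fy=5,interpolation=cv2.INTER_CUBIC))"
```

```text
t 11.0833 pos [ 0.5449 -0.0856 -0.0022] F [ 0.2 -4.8  2.9] target [ 0.5427 -0.0678 -0.0026]
 now dock [-0.1428 -0.1098] q [-0.22  0.55  1.68 -0.    0.91 -0.28]
 s 1 tr [0.016, -0.048, -0.714] turn [0.01, 0.0, -0.0]
 s -1 tr [0.016, -0.048, -0.714] turn [-35.99, 0.0, 0.0]
```

View pics/s9.png

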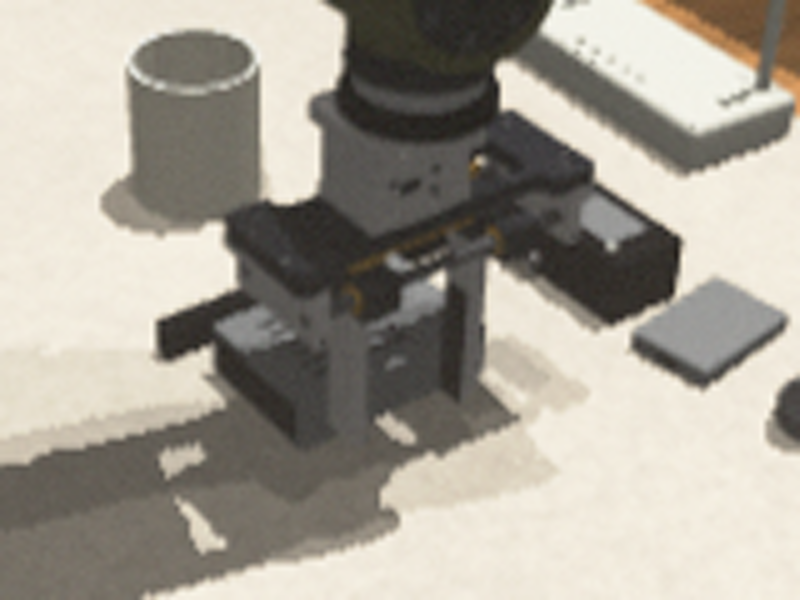

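>>> {"method": "arm_command", "body": {"deltas": [{"translation": [0, 0, -0.08], "turn": [0, 0, 0]}, {"translation": [0, 0, -0.16], "turn": [0, 0, 0]}, {"translation": [0, 0, -0.24], "turn": [0, 0, 0]}, {"translation": [0, 0, -0.32], "turn": [0, 0, 0]}, {"translation": [0, 0, -0.4], "turn": [0, 0, 0]}]}}

```text
time_s: 11.55
ee_pos: [0.5443, -0.0758, -0.0023]
eef_rot: [-1.514, 1.571, -3.029]
force: [-0.4, -3.8, 1.3]
grip_width: 0.0601
```

>>> {"method": "arm_command", "body": {"deltas": [{"translation": [0, 0, -0.06], "turn": [0, 0, 0]}, {"translation": [0, 0, -0.12], "turn": [0, 0, 0]}, {"translation": [0, 0, -0.18], "turn": [0, 0, 0]}, {"translation": [0, 0, -0.24], "turn": [0, 0, 0]}]}}

```text
time_s: 11.88
ee_pos: [0.5439, -0.0698, -0.0023]
eef_rot: [-1.511, 1.571, -3.025]
force: [0.8, -3.0, 1.1]
grip_width: 0.0599
```

```bash
python3 -c "
from h import *
goto(-.144,-.092,-.0026,'x')
im=optics.camera('side')[:,:,::-1]
m=mask('drive','side',(335,208)); 
if m is not None:
  x,f=fit('drive',{'side':m},[.543,-.03,.056]); print(x,f,inframe(DK,x))
cv2.imwrite('pics/s10.png',cv2.resize(im[140:260,260:420],None,fx=5,fy=5,interpolation=cv2.INTER_CUBIC))"
```

```text
t 11.8833 pos [ 0.5439 -0.0698 -0.0023] F [ 0.8 -3.   1.1] target [ 0.5427 -0.0678 -0.0026]
 now dock [-0.1429 -0.094 ] q [-0.19  0.55  1.69 -0.    0.91 -0.25]
 s 1 tr [0.013, -0.045, -0.081] turn [0.01, 0.0, 0.0]
 s -1 tr [0.013, -0.045, -0.081] turn [-35.99, -0.0, 0.0]
[ 0.54121754 -0.01848096  0.06466222] 0.48312264680862427 (np.float64(-0.142693921858747), np.float64(-0.0426611487291116), np.float64(0.008662217250472969))
```

View pics/s10.png

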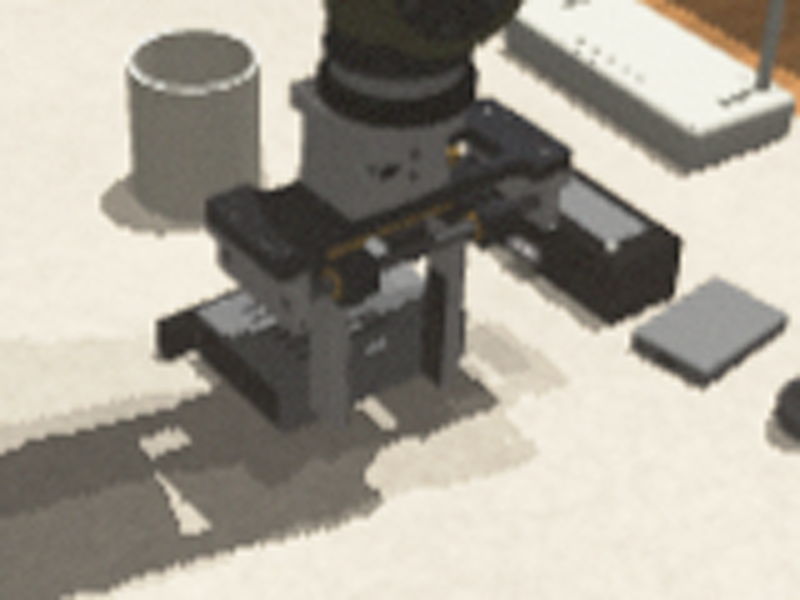

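The drive is nearly at the guide. I nudge it on until the force rises.

>>> {"method": "arm_command", "body": {"deltas": [{"translation": [0, 0, -0.04], "turn": [0, 0, 0]}, {"translation": [0, 0, -0.08], "turn": [0, 0, 0]}, {"translation": [0, 0, -0.12], "turn": [0, 0, 0]}]}}

```text
time_s: 12.23
ee_pos: [0.5437, -0.067, -0.0023]
eef_rot: [-0.763, 1.57, -2.277]
force: [-3.4, -12.7, 1.6]
grip_width: 0.0598
```

>>> {"method": "arm_command", "body": {"deltas": [{"translation": [0, 0, -0.03], "turn": [0, 0, 0]}, {"translation": [0, 0, -0.06], "turn": [0, 0, 0]}, {"translation": [0, 0, -0.06], "turn": [0, 0, 0]}]}}

```text
time_s: 12.48
ee_pos: [0.5435, -0.0669, -0.0023]
eef_rot: [-0.238, 1.569, -1.753]
force: [-2.2, -16.0, 0.7]
grip_width: 0.06
```

Guide contact: 16 N and no further motion. I press slightly more, back off and check.

>>> {"method": "arm_command", "body": {"deltas": [{"translation": [0, 0, -0.06], "turn": [0, 0, 0]}, {"translation": [0, 0, -0.06], "turn": [0, 0, 0]}, {"translation": [0, 0, -0.06], "turn": [0, 0, 0]}]}}

```text
time_s: 12.73
ee_pos: [0.5434, -0.0668, -0.0022]
eef_rot: [-0.102, 1.567, -1.618]
force: [-1.8, -26.1, 1.1]
grip_width: 0.0599
```

>>> {"method": "arm_command", "body": {"deltas": [{"translation": [0, 0, 0.3], "turn": [0, 0, 0]}, {"translation": [0, 0, 0.9], "turn": [0, 0, 0]}, {"translation": [0, 0, 2], "turn": [0, 0, 0]}, {"translation": [0, 0, 3], "turn": [0, 0, 0]}, {"translation": [0, 0, 4], "turn": [0, 0, 0]}, {"translation": [-1.5, 0, 4], "turn": [0, 0, 0]}, {"translation": [-3, 0, 4], "turn": [0, 0, 0]}, {"translation": [-4, 0, 4.5], "turn": [0, 0, 0]}, {"translation": [-4, 0, 5], "turn": [0, 0, 0]}, {"translation": [-4, 0, 5], "turn": [0, 0, 0]}]}}

```text
time_s: 13.57
ee_pos: [0.5511, -0.1902, 0.0986]
eef_rot: [1.211, 1.569, -0.304]
force: [-0.3, -0.0, 0.5]
grip_width: 0.0598
```

```bash
python3 -c "
from h import *
goto(-.20,-.20,.10,'x')
im=optics.camera('side')[:,:,::-1]; it=optics.camera('top')[:,:,::-1]
ms={'side':mask('drive','side',(327,205)),'top':mask('drive','top',(329,206))}
for n,m in ms.items():
  if m is not None:
    x,f=fit('drive',{n:m},[.543,-.018,.056]); print(n,m.sum(),x,f,inframe(DK,x))
cv2.imwrite('pics/s11.png',cv2.resize(im[130:280,240:440],None,fx=4,fy=4,interpolation=cv2.INTER_CUBIC))
cv2.imwrite('pics/t11.png',cv2.resize(it[130:260,260:440],None,fx=4,fy=4,interpolation=cv2.INTER_CUBIC))"
```

```text
t 13.5667 pos [ 0.5511 -0.1902  0.0986] F [-0.3 -0.   0.5] target [ 0.4928 -0.1788  0.1   ]
 now dock [-0.1424 -0.2147] q [-0.4   0.47  1.53  0.    1.14 -0.45]
 s 1 tr [-0.059, -2.304, -0.584] turn [-0.01, 0.01, -0.02]
 s -1 tr [-0.059, -2.304, -0.584] turn [35.99, -0.04, -0.01]
side 1237.0 [ 0.54192547 -0.01549606  0.02957297] 0.07931852340698242 (np.float64(-0.1418200296013378), np.float64(-0.039720555034329384), np.float64(-0.02642702860551802))
top 819.0 [ 0.54060854 -0.01762151  0.03974893] 0.03778189420700073 (np.float64(-0.14325386616017724), np.float64(-0.041768966632143426), np.float64(-0.016251068578991612))
```

View pics/s11.png

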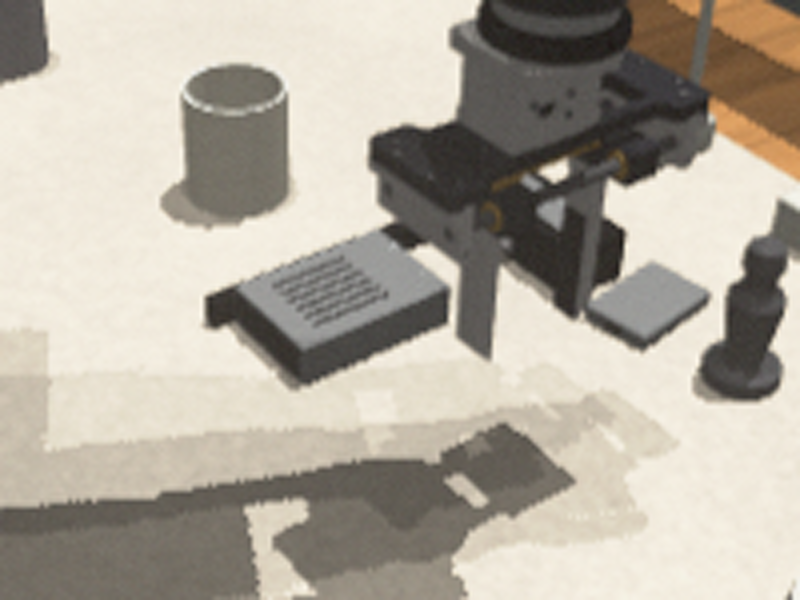

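View pics/t11.png

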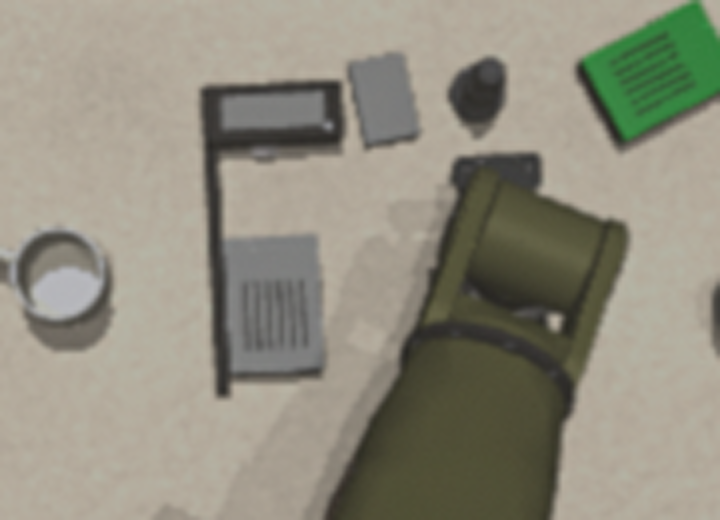

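The drive lies flush along the guide: its left side is on the guide in the top view, and dock y is about -0.041. Its far end is at x of about -0.08, clear of the connector. Next I move behind it.

```bash
python3 -c "
from h import *
goto(-.255,-.042,.10,'y')"
```

```text
t 13.7667 pos [ 0.55   -0.1879  0.0961] F [0.9 0.1 0.2] target [ 0.4291 -0.0241  0.1   ]
 now dock [-0.1434 -0.2123] q [-0.39  0.47  1.54  0.    1.14 -0.45]
 s 1 tr [-0.134, -4.46, -6.814] turn [-17.99, -0.03, 0.01]
 s -1 tr [-0.134, -4.46, -6.814] turn [18.01, 0.01, 0.03]
```

>>> {"method": "arm_command", "body": {"deltas": [{"translation": [-0.1, -1, -1.5], "turn": [18, 0, 0]}, {"translation": [-0.1, -2, -3], "turn": [18, 0, 0]}, {"translation": [-0.1, -3, -4.5], "turn": [18, 0, 0]}, {"translation": [-0.1, -4, -6], "turn": [18, 0, 0]}, {"translation": [-0.1, -4.45, -6.8], "turn": [18, 0, 0]}, {"translation": [-0.1, -4.45, -6.8], "turn": [18, 0, 0]}, {"translation": [-0.1, -4.45, -6.8], "turn": [18, 0, 0]}, {"translation": [-0.1, -4.45, -6.8], "turn": [18, 0, 0]}, {"translation": [-0.1, -4.45, -6.8], "turn": [18, 0, 0]}, {"translation": [-0.1, -4.45, -6.8], "turn": [18, 0, 0]}, {"translation": [-0.1, -4.45, -6.8], "turn": [18, 0, 0]}, {"translation": [-0.1, -4.45, -6.8], "turn": [18, 0, 0]}], "gripper": 30}}

```text
time_s: 14.77
ee_pos: [0.4294, -0.0247, 0.0993]
eef_rot: [-0.343, 1.569, 2.922]
force: [0.3, -0.1, -0.3]
grip_width: 0.0302
```

```bash
python3 -c "
from h import *
goto(-.255,-.042,.025,'y')"
```

```text
t 14.7667 pos [ 0.4294 -0.0247  0.0993] F [ 0.3 -0.1 -0.3] target [ 0.4291 -0.0241  0.025 ]
 now dock [-0.2547 -0.0426] q [-0.14  0.15  1.95  0.    1.04  1.31]
 s 1 tr [2.974, -0.021, 0.005] turn [-35.24, -0.01, 0.03]
 s -1 tr [2.974, -0.021, 0.005] turn [0.76, 0.02, 0.01]
```

>>> {"method": "arm_command", "body": {"deltas": [{"translation": [1, 0, 0], "turn": [0.76, 0, 0]}, {"translation": [2, 0, 0], "turn": [0.76, 0, 0]}, {"translation": [3, 0, 0], "turn": [0.76, 0, 0]}, {"translation": [3, 0, 0], "turn": [0.76, 0, 0]}]}}

```text
time_s: 15.1
ee_pos: [0.427, -0.0244, 0.0211]
eef_rot: [-0.222, 1.563, 2.982]
force: [-0.3, 0.9, -0.9]
grip_width: 0.0302
```

```bash
python3 -c "
from h import *
goto(-.255,-.042,-.0022,'y')
im=optics.camera('side')[:,:,::-1]
cv2.imwrite('pics/s12.png',cv2.resize(im[130:280,220:420],None,fx=4,fy=4,interpolation=cv2.INTER_CUBIC))"
```

```text
t 15.1 pos [ 0.427  -0.0244  0.0211] F [-0.3  0.9 -0.9] target [ 0.4291 -0.0241 -0.0022]
 now dock [-0.257  -0.0422] q [-0.14  0.29  2.01  0.    0.85  1.37]
 s 1 tr [0.932, -0.005, -0.088] turn [-35.93, -0.03, 0.13]
 s -1 tr [0.932, -0.005, -0.088] turn [0.07, 0.09, 0.02]
```

View pics/s12.png

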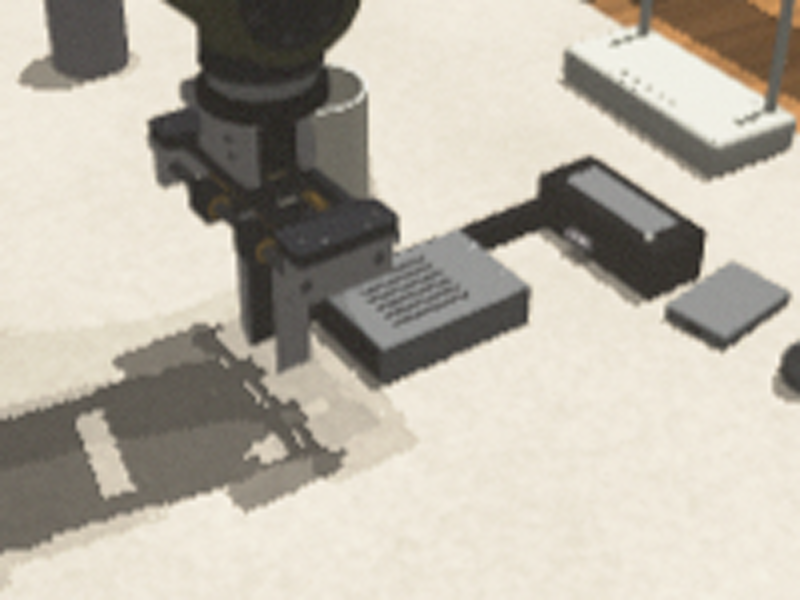

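The fingers are behind the black faceplate, around pixel (290,215), and clear of the guide's end. I lower them.

>>> {"method": "arm_command", "body": {"deltas": [{"translation": [0.4, 0, -0.1], "turn": [0, 0, 0]}, {"translation": [0.8, 0, -0.1], "turn": [0, 0, 0]}, {"translation": [0.85, 0, -0.1], "turn": [0, 0, 0]}, {"translation": [0.85, 0, -0.1], "turn": [0, 0, 0]}]}}

```text
time_s: 15.48
ee_pos: [0.4324, -0.0251, 0.0038]
eef_rot: [-0.201, 1.57, 3.003]
force: [-1.4, 0.8, 0.5]
grip_width: 0.03
```

```bash
python3 -c "
from h import *
goto(-.150,-.042,-.0022,'y')
im=optics.camera('side')[:,:,::-1]
cv2.imwrite('pics/s13.png',cv2.resize(im[130:280,220:420],None,fx=4,fy=4,interpolation=cv2.INTER_CUBIC))"
```

```text
t 15.4833 pos [ 0.4324 -0.0251  0.0038] F [-1.4  0.8  0.5] target [ 0.5339 -0.0182 -0.0022]
 now dock [-0.2517 -0.0431] q [-0.14  0.33  2.01 -0.    0.8   1.37]
 s 1 tr [0.237, -0.021, -4.069] turn [-35.93, -0.0, 0.01]
 s -1 tr [0.237, -0.021, -4.069] turn [0.07, 0.01, 0.0]
```

View pics/s13.png

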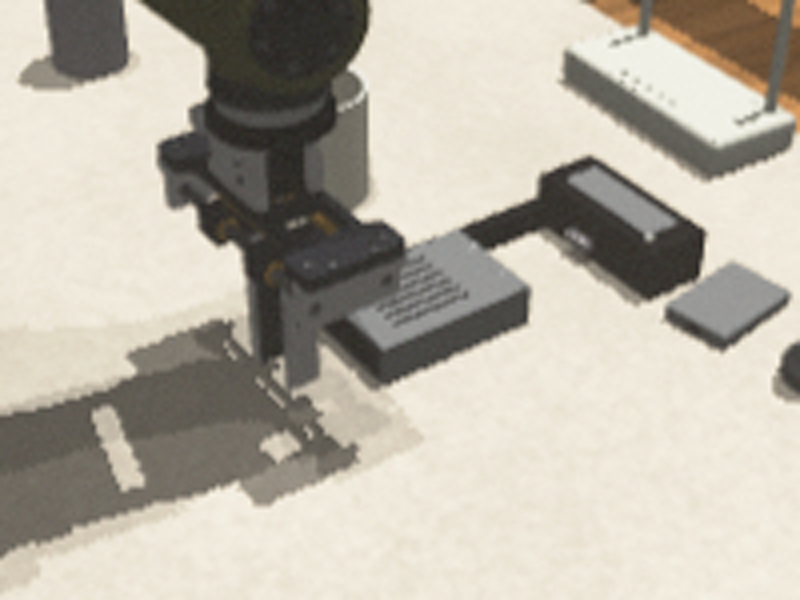

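>>> {"method": "arm_command", "body": {"deltas": [{"translation": [0.1, 0, -0.1], "turn": [0, 0, 0]}, {"translation": [0.15, 0, -0.3], "turn": [0, 0, 0]}, {"translation": [0.15, 0, -0.5], "turn": [0, 0, 0]}, {"translation": [0.15, 0, -0.7], "turn": [0, 0, 0]}, {"translation": [0.15, 0, -0.9], "turn": [0, 0, 0]}, {"translation": [0.15, 0, -1.1], "turn": [0, 0, 0]}, {"translation": [0.15, 0, -1.3], "turn": [0, 0, 0]}, {"translation": [0.15, 0, -1.5], "turn": [0, 0, 0]}, {"translation": [0.15, 0, -1.7], "turn": [0, 0, 0]}, {"translation": [0.15, 0, -1.9], "turn": [0, 0, 0]}, {"translation": [0.15, 0, -2.1], "turn": [0, 0, 0]}, {"translation": [0.15, 0, -2.3], "turn": [0, 0, 0]}]}}

```text
time_s: 16.53
ee_pos: [0.4898, -0.0216, 0.0001]
eef_rot: [-0.021, 1.569, -3.101]
force: [-4.8, -2.2, 3.3]
grip_width: 0.03
```

```bash
python3 -c "
from h import *
goto(-.150,-.042,-.0015,'y')
im=optics.camera('side')[:,:,::-1]
cv2.imwrite('pics/s14.png',cv2.resize(im[130:280,220:420],None,fx=4,fy=4,interpolation=cv2.INTER_CUBIC))"
```

```text
t 16.5333 pos [ 4.898e-01 -2.160e-02  1.000e-04] F [-4.8 -2.2  3.3] target [ 0.5339 -0.0182 -0.0015]
 now dock [-0.1942 -0.0429] q [-0.12  0.44  1.85 -0.    0.85  1.39]
 s 1 tr [0.062, -0.027, -1.767] turn [-35.93, -0.0, 0.03]
 s -1 tr [0.062, -0.027, -1.767] turn [0.07, 0.02, 0.0]
```

View pics/s14.png

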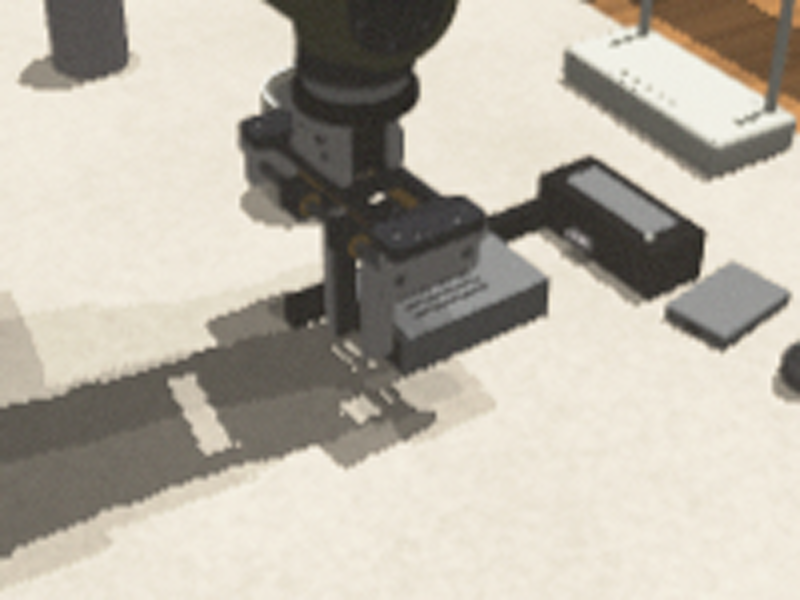

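The drive is sliding along the guide. I continue.

>>> {"method": "arm_command", "body": {"deltas": [{"translation": [0, 0, -0.2], "turn": [0, 0, 0]}, {"translation": [0, 0, -0.4], "turn": [0, 0, 0]}, {"translation": [0, 0, -0.6], "turn": [0, 0, 0]}, {"translation": [0, 0, -0.8], "turn": [0, 0, 0]}, {"translation": [0, 0, -1.0], "turn": [0, 0, 0]}, {"translation": [0, 0, -1.2], "turn": [0, 0, 0]}, {"translation": [0, 0, -1.4], "turn": [0, 0, 0]}, {"translation": [0, 0, -1.6], "turn": [0, 0, 0]}, {"translation": [0, 0, -1.75], "turn": [0, 0, 0]}, {"translation": [0, 0, -1.9], "turn": [0, 0, 0]}]}}

```text
time_s: 17.42
ee_pos: [0.5377, -0.0186, 0.0003]
eef_rot: [0.944, 1.571, -2.136]
force: [-3.6, -1.9, -0.5]
grip_width: 0.03
```

```bash
python3 -c "
from h import *
goto(-.1275,-.042,-.0015,'y')
im=optics.camera('side')[:,:,::-1]
cv2.imwrite('pics/s15.png',cv2.resize(im[130:280,220:420],None,fx=4,fy=4,interpolation=cv2.INTER_CUBIC))"
```

```text
t 17.4167 pos [ 5.377e-01 -1.860e-02  3.000e-04] F [-3.6 -1.9 -0.5] target [ 0.5564 -0.017  -0.0015]
 now dock [-0.1462 -0.0426] q [-0.1   0.52  1.72 -0.    0.9   1.41]
 s 1 tr [0.07, -0.02, -0.748] turn [-35.93, 0.0, 0.0]
 s -1 tr [0.07, -0.02, -0.748] turn [0.07, 0.0, -0.0]
```

View pics/s15.png

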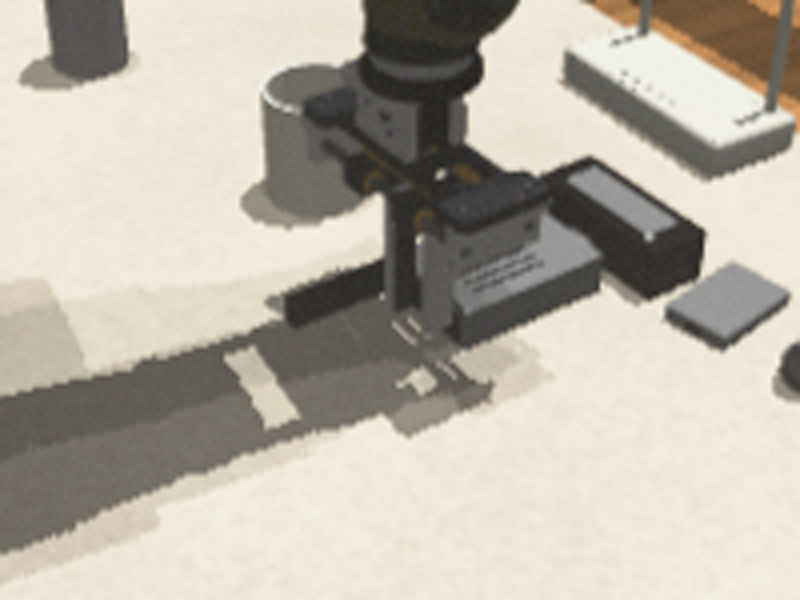

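>>> {"method": "arm_command", "body": {"deltas": [{"translation": [0, 0, -0.1], "turn": [0, 0, 0]}, {"translation": [0, 0, -0.2], "turn": [0, 0, 0]}, {"translation": [0, 0, -0.3], "turn": [0, 0, 0]}, {"translation": [0, 0, -0.4], "turn": [0, 0, 0]}, {"translation": [0, 0, -0.5], "turn": [0, 0, 0]}]}}

```text
time_s: 17.88
ee_pos: [0.55, -0.0179, 0.0003]
eef_rot: [0.832, 1.571, -2.248]
force: [-4.8, -0.7, 1.9]
grip_width: 0.03
```

>>> {"method": "arm_command", "body": {"deltas": [{"translation": [0, 0, -0.05], "turn": [0, 0, 0]}, {"translation": [0, 0, -0.1], "turn": [0, 0, 0]}, {"translation": [0, 0, -0.15], "turn": [0, 0, 0]}, {"translation": [0, 0, -0.2], "turn": [0, 0, 0]}]}}

```text
time_s: 18.22
ee_pos: [0.5549, -0.0176, 0.0003]
eef_rot: [0.583, 1.571, -2.496]
force: [-4.1, -2.2, 2.7]
grip_width: 0.0302
```

>>> {"method": "arm_command", "body": {"deltas": [{"translation": [0, 0, -0.04], "turn": [0, 0, 0]}, {"translation": [0, 0, -0.08], "turn": [0, 0, 0]}, {"translation": [0, 0, -0.12], "turn": [0, 0, 0]}]}}

```text
time_s: 18.47
ee_pos: [0.5563, -0.0175, 0.0002]
eef_rot: [-0.054, 1.567, -3.134]
force: [-22.2, -3.7, 17.3]
grip_width: 0.0305
```

>>> {"method": "arm_command", "body": {"deltas": [{"translation": [0, 0, -0.04], "turn": [0, 0, 0]}, {"translation": [0, 0, -0.08], "turn": [0, 0, 0]}, {"translation": [0, 0, -0.08], "turn": [0, 0, 0]}]}}

```text
time_s: 18.72
ee_pos: [0.5563, -0.0175, 0.0002]
eef_rot: [-0.056, 1.562, -3.136]
force: [-34.0, -4.2, 25.4]
grip_width: 0.0304
```

Hard stop at dock x of about -0.1275, exactly where the home position predicts it. I back off and check.

>>> {"method": "arm_command", "body": {"deltas": [{"translation": [0, 0, 0.15], "turn": [0, 0, 0]}, {"translation": [0, 0, 0.4], "turn": [0, 0, 0]}, {"translation": [0, 0, 1], "turn": [0, 0, 0]}, {"translation": [0, 0, 2], "turn": [0, 0, 0]}, {"translation": [0, 0, 3], "turn": [0, 0, 0]}, {"translation": [-1, 0, 4], "turn": [0, 0, 0]}, {"translation": [-3, 0, 5], "turn": [0, 0, 0]}, {"translation": [-4, 0, 6], "turn": [0, 0, 0]}, {"translation": [-4, 0, 6], "turn": [0, 0, 0]}, {"translation": [-4, 0, 6], "turn": [0, 0, 0]}]}}

```text
time_s: 19.55
ee_pos: [0.4106, -0.0266, 0.1025]
eef_rot: [2.961, 1.565, -0.119]
force: [0.3, 0.4, -0.3]
grip_width: 0.0301
```

```bash
python3 -c "
from h import *
o=ctrl.get_obs(); print(o['time_s'],o['ee_pos'],o['force'])
im=optics.camera('side')[:,:,::-1]; it=optics.camera('top')[:,:,::-1]
ms={'side':mask('drive','side',(350,195)),'top':mask('drive','top',(328,185))}
for n,m in ms.items():
  if m is not None:
    x,f=fit('drive',{n:m},[.62,-.012,.056]); print(n,m.sum(),x,f,inframe(DK,x))
for t in ('pocket_drive','figurine','mug','can'):
    for r in models.look_for(t,'top')[:1]: print(t,r['box'])
cv2.imwrite('pics/s16.png',cv2.resize(im[130:280,240:440],None,fx=4,fy=4,interpolation=cv2.INTER_CUBIC))
cv2.imwrite('pics/t16.png',cv2.resize(it[130:260,260:440],None,fx=4,fy=4,interpolation=cv2.INTER_CUBIC))"
```

```text
19.55 [ 0.4106349  -0.02663275  0.10248711] [ 0.30085167  0.38112579 -0.26558515]
side 1173.0 [ 0.62282835 -0.01237722  0.07306536] 0.0508655309677124 (np.float64(-0.06086940815234339), np.float64(-0.04113479419492509), np.float64(0.017065357578702693))
top 795.0 [ 0.62421494 -0.01409447  0.04123888] 0.06108057498931885 (np.float64(-0.059581115230619125), np.float64(-0.04292696497025836), np.float64(-0.014761120947808896))
pocket_drive [347.0, 142.4, 366.1, 166.7]
figurine [370.7, 144.6, 384.0, 163.7]
can [437.9, 194.6, 466.0, 215.8]
```

View pics/s16.png

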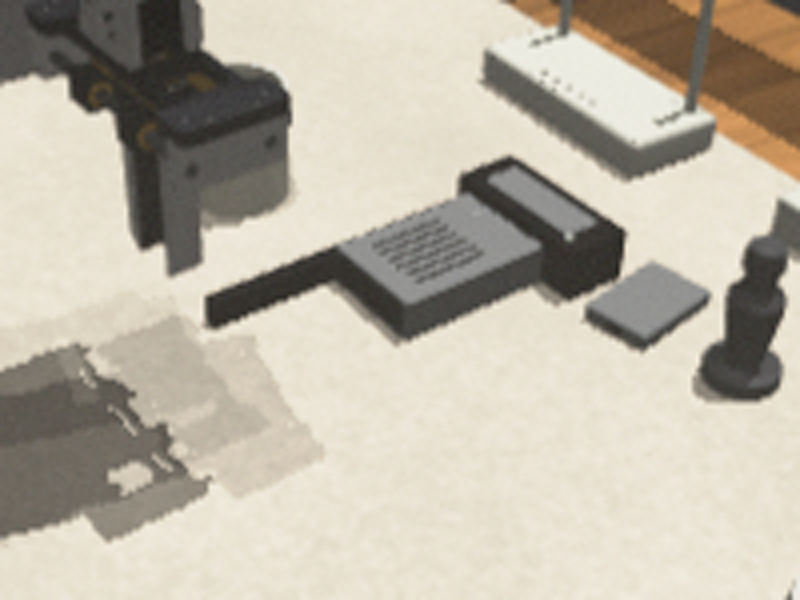

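View pics/t16.png

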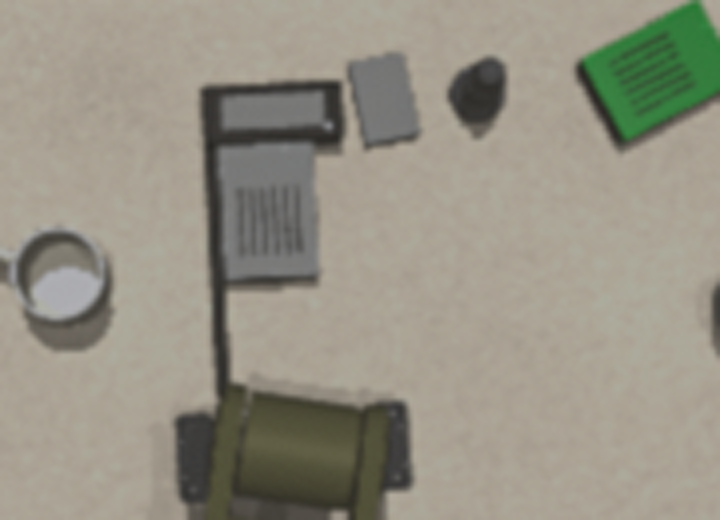

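The drive is home: flush with the housing at crop (268,143) and with the guide at crop (220,210). The other objects haven't moved and the gripper is in free air, so I hand in.

```bash
python3 -c "
from station import ctrl
print(ctrl.hand_in())"
```

```text
the job is handed in; nothing more can be done
None
```

The drive is docked and the job is handed in, about 20 s into the 67 s allowed; no verdict was reported.

**How it went:** I pushed the drive sideways with two spread fingers until it met the guide (force up to 26 N). It lay flush there with its far end still about 80 mm from the housing. Then I pushed it from behind along the guide to a hard stop at about 34 N, backed off and raised the gripper.

**Last checks:**

| | Measured in the dock frame (top / side camera) | Allowed |
|---|---|---|
| Drive x | -59.6 / -60.9 mm | -64 to -54 mm |
| Drive y | -42.9 / -41.1 mm | -46 to -36 mm |
| Angle to dock | -0.015 / +0.017 rad | within 0.05 rad |

- **Other things:** the pocket drive, figurine and mug look unmoved in the last top-view crop. The can's box is 2–3 px from its start, within detection noise. The mug was not found by the network in the last check. I did not recheck the mouse and flask, but the arm stayed well clear of both.
- **Robot:** the gripper was in free air at hand-in, reading about 0 N.

**What disagreed:**
- **Tip height:** the fingertips were really about 26 mm higher than the reported TCP height and the stated 19 mm tip reach imply. My first sideways pass went over the drive at about 0 N and did not move it. I then lowered the fingers, using the side camera to judge height, and repeated the push.
- **Drive angle:** after the sideways push the fitted angle read -0.016 (top) and -0.026 rad (side). That is within the limit, and I put it down to fit noise.

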